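# Rotate the grease stock: old tin forward and read, new tin behind

## Task

Restock the grease lane first in, first out: bring the old tin that stands in the lane beside the code reader up against the lane's front stop with its label turned squarely to the reader, and put the new tin of the same size from the carton tray behind it in the same lane, closed up so that the tins touch. Leave both tins standing upright and let go of, set them down rather than drop them, and leave the other stock and the tools where they are.

Things in the scene. Friction and masses are not known exactly. Their poses are not given: they have to be found in the camera images.
- lane_front (a point): Front of the grease lane, the lane with the code reader beside it in a low fixed two-lane rack. Point: on the lane's centre line, at the inner face of the front stop, on the lane floor (6 mm above the table). x runs along the lane away from the stop, y across it to the reader's side, z up. The lane is 72 mm wide inside. The stop is a lip 20 mm high, 4 mm thick, with free space before it.
- lane_back (a point): Far end of the same lane: on its centre line, 260 mm from the stop, on the floor; axes as lane_front. A lip 8 mm high closes this end. The lane is open at the top; its 4 mm side walls rise 78 mm above its floor, almost as high as the tins, so fingers enter beside a tin only along the lane. On the reader's side the first 60 mm of wall is only 18 mm high. On the -y side is the second lane with other stock.
- reader_lens (a point): Lens of the fixed code reader, a black box 54 x 40 x 48 mm (top 70 mm above the table, its plug to 84 mm) on a steel bracket at the lane's reader side. It looks straight across the lane (lane_front's -y) at a tin that stands against the front stop: it lies 29 mm along the lane from the stop, 94 mm from the centre line and 40 mm above the lane floor.
- old_tin_center (a point): Centre (half-way up) of the old tin: plain metal, 58 mm in diameter, 80 mm high, standing in the grease lane back from the stop. A white label with a square code covers a quarter of its side; its middle faces the tin's x axis, and a 10 mm wide paper seal strip runs from it over the rim to the middle of the lid, seen from above. z is up. The label starts turned 65 to 115 degrees away from the reader.
- old_tin: The old tin itself; origin at the centre of its foot, axes as at its centre. 0.25 kg give or take 40 %; it slides on the lane floor when pushed with 1 to 3 N.
- new_tin_center (a point): Centre (half-way up) of the new tin: same make and size as the old one (58 mm diameter, 80 mm high), standing in the cardboard tray at any turn. It is the only tin there that is taller than wide. The tray, 300 x 300 mm, has a 5 mm thick floor and a rim 22 mm high. Which way this tin's label faces does not matter.
- new_tin: The new tin itself; origin at the centre of its foot, axes as at its centre. 0.25 kg give or take 40 %; the two tins together slide on the lane floor when pushed with 2 to 5 N.
- lane_tin_a_center (a point): Centre of a bystander: squat tin 66 mm in diameter, 58 mm high, at the front of the second lane.
- lane_tin_b_center (a point): Centre of a bystander: squat tin like the one before it, behind it in the second lane.
- flat_tin_center (a point): Centre of a bystander: flat tin 70 mm in diameter, 45 mm high, in the cardboard tray.
- oil_bottle_center (a point): Centre of a bystander: slim grey plastic oil bottle 42 mm in diameter, 105 mm high, in the cardboard tray.
- valve_body: A bystander: valve body, an aluminium cylinder 39 mm in diameter and 60 mm high with a cap and a brass side nipple, on the table; origin at the centre of its foot.
- screwdriver: A bystander: screwdriver lying on the table.
- wrench: A bystander: wrench lying on the table.
Things that resemble listed ones, but are neither listed nor needed, are in the scene too. Leave any pink or red look-alike of the old_tin alone.

How it is judged:
By the outcome, as a careful person would: the job done as asked, in the order asked, and still so for the second after the job is handed in, with the robot touching nothing.
It also fails if it takes over 72 s, if anything falls off the work surface, if the arm or the gripper's body presses on something with over 40 N, if the wrist force passes 120 N, or if a joint passes its speed limit or range.

## Robot

A 6-joint arm with a two-finger parallel gripper is mounted at the origin on the work surface. World frame = base frame: x ahead of the robot, y to its left, z up, the work surface at z = 0. Lengths are in m, angles in rad, forces in N, time in s.
With the tool pointing down it reaches from about 0.275 to 0.975 m from the base axis. Payload 8.4 kg.
Tool frame: the origin (TCP) lies midway between the tips of the shut fingers; the grasp point (between the pads) lies 19 mm behind it (env.pinch_z is the z of the grasp point in the tool frame, in m); z points along the fingers, y is the line along which they close (so a half turn about z gives the same grasp; the last joint's range is limited). The gripper opens to 92 mm and grips with 3 to 60 N. Pads are 20 mm wide; open, the fingers measure 128 mm over their backs; the gripper's body (75 mm by 189 mm) begins 69 mm behind the grasp point.
Start: joints at [-1.233, 0.353, 1.633, -0, 1.155, -0.002], TCP at [0.208, -0.589, 0.215] pointing down, gripper open.
Joint ranges: [-2.63, 2.63], [-0.92, 2.1], [0.06, 2.66], [-1.3, 4.44], [0, 2.69], [-3.02, 3.02]. Speed limits (rad/s): [2.22, 2.22, 2.79, 3.14, 3.14, 3.14].

## Interface

Orientations are given as a 3x3 rotation matrix whose columns are the frame's x, y, z axes.
In Python, from workcell import env gives the robot as it stands.
- The arm moves only by the tool jog_arm, never from a script. Its argument "rows" is a list that holds one entry, the list of rows, each a list of 7 numbers: the finger opening in m, from 0 to 0.0919, then the shift along the tool's x, y, z in m, then the turn, a rotation vector about the tool's x, y, z in degrees. In form: [[[jaw, x, y, z, rx, ry, rz], ...]]. A call has 1 to 10 rows; each row is the pose to reach, as a shift and turn from the pose commanded when the call began, along the tool's axes at that moment; what a row does not reach only later rows make up. A row lasts 1/12 s, in which the tool goes at most 41.7 mm and 7.16 degrees, less where a joint would pass 70% of its speed; a pose out of reach is approached as far as the arm can. A call with a gripper value outside its range is refused whole. The fingers move at their own pace and stop on an object; "squeeze" is the grip in N (left out, the last holds). Time passes only in rows, so rows that repeat a pose let the fingers close. It gives the time, the measured TCP pose, the force, the opening and the grip force at its end, in the units of the state.
- env.observe(): the state, without advancing time (a new reading comes with each control period).
- env.grab_frame(name): name is "scene" or "top"; returns (picture, depth): 480x640x3 uint8, red, green, blue; 480x640 float32, m along the optical axis (not along the pixel's ray), 0 where there is no reading.
- env.camera_model(name): a dict with "camera_matrix" (3x3 intrinsics, pixels), "pose" (4x4, takes a point from camera to world coordinates). Camera axes: x right, y down, z forward; pixel columns grow to the right and rows downward; lengths in m; the calibration is good to about 2 mm. A picture is of the moment at which its call begins. camera_model takes no time and is no camera call.
- env.sign_off(): hands the job in; it is judged then, once.
The state is a dict: "clock": time; "qpos": joint angles; "qd": joint speeds; "effort": joint torques, N m; "tool_pos": TCP position; "tool_rot": TCP orientation; "force": force on the tool from outside, world axes, zero at the start; "ft_torque": the same for the moment, N m; "width": finger opening in m; "gripper_force": force on a finger pad.
Only numpy, scipy, OpenCV 4.12 (cv2) and the standard library are available. Lean on these libraries where they do the work, as an engineer would, in place of code of your own. Each camera call takes 0.05 s, during which the arm holds its last target. There are 200 camera calls.

## Working session

There is one attempt and no reset: what is moved stays moved. The work goes in short steps, Python scripts to look and compute and a tool call to move; the robot and the scene stay as the last step left them, time stands still between calls to the robot, and variables do not carry over. Pictures are saved under pics/ and viewed, at most 10 in all, crops included, and the job is handed in when it is done.

Besides the shell and the picture viewer there is one more tool, called as name([rows], argument=value, ...), one row to a line, values as JSON. jog_arm: Moves the arm, as the interface text tells. Its arguments: {"type":"object","properties":{"rows":{"type":"array","items":{"type":"array","items":{"type":"array","items":{"type":"number"}}}},"squeeze":{"type":"number"}},"required":["rows"]}

```bash
mkdir -p pics; ls; cat > h.py <<'E'
import numpy as np, cv2
from workcell import env
def grab(n,tag):
    im,d=env.grab_frame(n); cv2.imwrite(f'pics/{tag}.png',im[:,:,::-1]); np.save(f'pics/{tag}.npy',d); return im,d
def cloud(n,d):
    c=env.camera_model(n);K=c['camera_matrix'];P=c['pose']
    v,u=np.mgrid[:480,:640]
    p=np.stack([(u-K[0,2])/K[0,0]*d,(v-K[1,2])/K[1,1]*d,d],-1)
    w=p@P[:3,:3].T+P[:3,3]; w[d==0]=np.nan; return w
E
python3 - <<'E'
from h import *
for n in('scene','top'):
    grab(n,n+'0'); c=env.camera_model(n); print(n,np.round(c['camera_matrix'],1).tolist(),np.round(c['pose'],3).tolist())
s=env.observe();print(s,env.pinch_z)
E
```

```text
pics
scene [[602.8, 0.0, 321.4], [0.0, 602.8, 245.6], [0.0, 0.0, 1.0]] [[-0.58, 0.64, -0.504, 1.349], [0.815, 0.442, -0.376, 0.561], [-0.018, -0.628, -0.778, 1.305], [0.0, 0.0, 0.0, 1.0]]
top [[503.1, 0.0, 315.2], [0.0, 503.1, 243.7], [0.0, 0.0, 1.0]] [[0.021, -0.996, 0.088, 0.459], [-0.999, -0.024, -0.027, -0.019], [0.029, -0.088, -0.996, 1.251], [0.0, 0.0, 0.0, 1.0]]
{'clock': 0.1, 'qpos': array([-1.23338274e+00,  3.53593107e-01,  1.63402723e+00,  6.02002992e-06,
        1.15520866e+00, -2.43926723e-03]), 'qd': array([-0.00063624, -0.00177593, -0.00220057, -0.00068074, -0.00055148,
        0.00114087]), 'effort': array([ 1.56317943e-03, -5.94897258e+01, -3.34926438e+01,  6.98322547e-02,
        1.82978762e-02, -3.93628545e-05]), 'tool_pos': array([ 0.20817826, -0.58885168,  0.21394381]), 'tool_rot': array([[ 9.42804540e-01,  3.33345821e-01, -4.04091624e-04],
       [ 3.33346066e-01, -9.42803816e-01,  1.16845464e-03],
       [ 8.52034473e-06, -1.23632669e-03, -9.99999236e-01]]), 'force': array([-0.97409233, -0.05391289,  0.24438201]), 'ft_torque': array([ 0.00604107,  0.00817982, -0.03262007]), 'gripper_force': 0.0, 'width': 0.0919783856387013} -0.0187
```

View pics/top0.png

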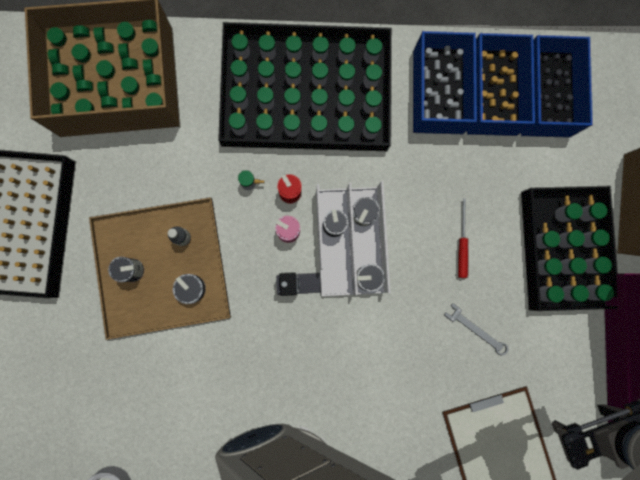

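View pics/scene0.png

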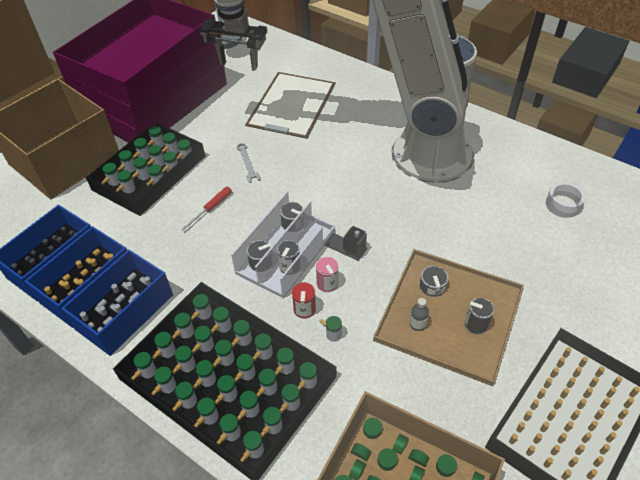

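The top view shows the grease lane as the left lane. The reader is at (290,284), the front stop near row 295 and the back near row 190. The old tin is at (335,222), and the red (290,187) and pink (288,228) tins outside the rack are look-alikes. The tray holds a tin at (124,269), a tin at (188,289) and a bottle at (177,236). I'll use heights to tell the two tray tins apart.

```bash
python3 - <<'E'
from h import *
d=np.load('pics/top0.npy'); w=cloud('top',d); im=cv2.imread('pics/top0.png')
def blob(name,u,v,r,zlo,zhi):
    s=w[v-r:v+r,u-r:u+r].reshape(-1,3); m=(s[:,2]>zlo)&(s[:,2]<zhi); s=s[m]
    (c,rad)=cv2.minEnclosingCircle(s[:,:2].astype(np.float32)); print(name,len(s),np.round(s.mean(0),4),'circ',np.round(c,4),round(rad,4), 'zmax',np.nanmax(s[:,2]).round(4))
print('table z',np.nanmedian(w[330:350,300:400,2]))
blob('old',335,222,17,.081,.095)
blob('new',124,269,22,.079,.095); blob('flat?',188,289,22,.04,.07); blob('bottle',177,236,16,.06,.13)
blob('tinB',366,211,17,.055,.07); blob('tinA',371,277,17,.055,.07)
# rack walls: points z .078-.09 excl tins
s=w[175:305,310:395]; m=(s[...,2]>.076)&(s[...,2]<.092)
p=s[m]; 
for x in np.arange(.33,.68,.02):
    q=p[(p[:,0]>x)&(p[:,0]<x+.02)]; print(round(x,2),np.round(np.sort(q[:,1]),3)[::max(1,len(q)//14)])
# profile along lane centre height
c=cv2.resize(im[165:315,85:395],None,fx=2.58,fy=2.58,interpolation=cv2.INTER_CUBIC);cv2.imwrite('pics/crop0.png',c);print(c.shape)
for u in (326,335,343):
    print(u,[(v,*np.round(w[v,u],3)) for v in list(range(182,196,2))+list(range(286,302,2))])
print('reader',np.nanmean(w[278:290,280:298].reshape(-1,3),0))
E
```

```text
table z 0.00017957387010825165
old 546 [ 0.6165 -0.0937  0.0854] circ [ 0.6181 -0.0944] 0.0534 zmax 0.0939
new 502 [0.4945 0.3936 0.0841] circ [0.4946 0.3943] 0.03 zmax 0.09
flat? 695 [0.453  0.248  0.0491] circ [0.4532 0.2487] 0.0353 zmax 0.0558
bottle 265 [0.576  0.2699 0.0851] circ [0.5775 0.2742] 0.0211 zmax 0.1152
tinB 653 [ 0.6488 -0.1712  0.0632] circ [ 0.6469 -0.17  ] 0.0558 zmax 0.0699
tinA 647 [ 0.4883 -0.1859  0.0631] circ [ 0.4893 -0.1876] 0.0494 zmax 0.0699
0.33 []
0.35 []
0.37 []
0.39 []
0.41 []
0.43 [-0.15  -0.148]
0.45 [-0.227 -0.226 -0.224 -0.224 -0.224 -0.223 -0.222 -0.221 -0.221 -0.15
 -0.149 -0.149 -0.149 -0.148 -0.147 -0.147 -0.147 -0.147 -0.145 -0.145
 -0.144]
0.47 [-0.224 -0.224 -0.223 -0.222 -0.222 -0.221 -0.221 -0.219 -0.149 -0.147
 -0.147 -0.147 -0.145 -0.145 -0.144]
0.49 [-0.224 -0.222 -0.221 -0.221 -0.22  -0.219 -0.219 -0.147 -0.146 -0.146
 -0.145 -0.144 -0.144 -0.142 -0.07  -0.067]
0.51 [-0.222 -0.221 -0.219 -0.219 -0.218 -0.217 -0.144 -0.144 -0.142 -0.142
 -0.141 -0.07  -0.067 -0.067 -0.065 -0.065]
0.53 [-0.222 -0.219 -0.219 -0.217 -0.216 -0.215 -0.144 -
[... 3161 characters left out ...]
64(0.009)), (192, np.float64(0.701), np.float64(-0.12), np.float64(0.008)), (194, np.float64(0.696), np.float64(-0.12), np.float64(0.006)), (286, np.float64(0.466), np.float64(-0.124), np.float64(0.006)), (288, np.float64(0.461), np.float64(-0.124), np.float64(0.003)), (290, np.float64(0.456), np.float64(-0.124), np.float64(0.006)), (292, np.float64(0.451), np.float64(-0.124), np.float64(0.006)), (294, np.float64(0.447), np.float64(-0.123), np.float64(0.021)), (296, np.float64(0.441), np.float64(-0.125), np.float64(-0.001)), (298, np.float64(0.437), np.float64(-0.124), np.float64(0.0)), (300, np.float64(0.432), np.float64(-0.124), np.float64(0.004))]
reader [0.46891244 0.00953615 0.0711347 ]
```

View pics/crop0.png

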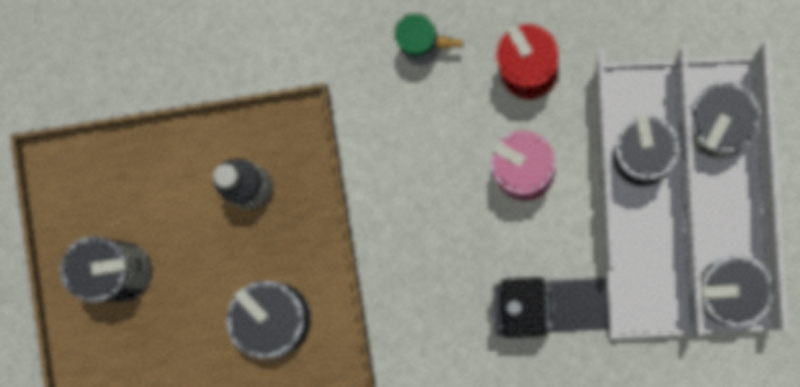

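The crop shows the candidates:
- **Old tin:** (335,222), plain metal in the lane with the reader. Its strip points up the image, about 90° from the reader. The red and pink tins outside the rack are rejected.
- **New tin:** (124,269), lid at z≈0.085 with radius 30 mm. The tin at (188,289) is the flat one (z≈0.050, radius 35 mm).

Next I'll fit the lids, strips and lane precisely.

```bash
cat >> h.py <<'E'
from scipy.optimize import least_squares
def plane_pts(n,uv,z):
    c=env.camera_model(n);K=c['camera_matrix'];P=c['pose']
    r=np.c_[(uv[:,0]-K[0,2])/K[0,0],(uv[:,1]-K[1,2])/K[1,1],np.ones(len(uv))]@P[:3,:3].T
    return P[:3,3]+r*((z-P[2,3])/r[:,2])[:,None]
def lid(n,im,d,xy,z,R=.029,win=.045):
    """centre of lid (from depth points) and strip yaw (bright pixels on lid)"""
    w=cloud(n,d); m=(abs(w[...,2]-z)<.008)&(np.hypot(w[...,0]-xy[0],w[...,1]-xy[1])<R+.004)
    v,u=np.nonzero(m); p=plane_pts(n,np.c_[u,v].astype(float),z)[:,:2]
    c=p.mean(0)
    for _ in range(3):
        k=np.hypot(*(p-c).T)<R+.003; c=(p[k].min(0)+p[k].max(0))/4+p[k].mean(0)/2
    g=im.min(-1).astype(float)[v,u]; q=np.hypot(*(p-c).T)<R-.003
    pp,gg=p[q]-c,g[q]; wt=np.clip(gg-np.median(gg)-40,0,None)
    t=(wt[:,None]*pp).sum(0)/wt.sum(); mm=pp-t; C=(wt[:,None]*mm).T@mm
    ev=np.linalg.eigh(C)[1][:,1]; ev*=np.sign(ev@t)
    return c,np.degrees(np.arctan2(t[1],t[0])),np.degrees(np.arctan2(ev[1],ev[0])),np.hypot(*t),k.sum()
E
python3 - <<'E'
from h import *
for n in('top','scene'):
    im=cv2.imread(f'pics/{n}0.png')[:,:,::-1]; d=np.load(f'pics/{n}0.npy')
    print(n,'old',lid(n,im,d,(.6165,-.0945),.086)); print(n,'new',lid(n,im,d,(.4945,.394),.085))
    w=cloud(n,d).reshape(-1,3)
    a=np.radians(4);ex=np.array([np.cos(a),np.sin(a)]);ey=np.array([-ex[1],ex[0]])
    o=np.array([.6,-.0994]); r=w[:,:2]-o; X=r@ex;Y=r@ey;Z=w[:,2]
    def line(m): 
        f=np.polyfit(X[m],Y[m],1); return m.sum(),f[1].round(4),np.degrees(f[0]).round(2)
    k=(Z>.079)&(Z<.09)
    for y0 in(-.038,.038,-.114):
        print('wall',line(k&(abs(Y-y0)<.007)&(X>-.08 if y0>0 else X>-.13)&(X<.09)&((abs(Y)>.033))))
    for x0 in(-.152,.108):
        m=(abs(Y)<.03)&(abs(X-x0)<.012)&(Z>(.017 if x0<0 else .011))&(Z<.04); print('lip',m.sum(),np.percentile(X[m],[5,50,95]).round(4))
E
```

```text
top old (array([ 0.61612954, -0.09762115]), np.float64(13.0489704268585), np.float64(22.506760064545894), np.float64(0.013662622903934366), np.int64(478))
top new (array([0.49409625, 0.3921488 ]), np.float64(-76.0104489028856), np.float64(-78.49455229210491), np.float64(0.011035601117803646), np.int64(517))
wall (np.int64(212), np.float64(-0.0376), np.float64(0.22))
wall (np.int64(156), np.float64(0.0383), np.float64(0.18))
wall (np.int64(219), np.float64(-0.1135), np.float64(0.28))
lip 43 [-0.1553 -0.1536 -0.1518]
lip 43 [0.1038 0.1062 0.1082]
scene old (array([ 0.61800616, -0.09397438]), np.float64(4.450879227528842), np.float64(7.577416762703962), np.float64(0.010446691521887617), np.int64(315))
scene new (array([0.49734866, 0.3959458 ]), np.float64(-86.91304199804414), np.float64(-108.8287202380594), np.float64(0.012311357873740979), np.int64(400))
wall (np.int64(155), np.float64(-0.0364), np.float64(0.15))
wall (np.int64(138), np.float64(0.04), np.float64(0.22))
wall (np.int64(171), np.float64(-0.112), np.float64(0.23))
lip 55 [-0.1587 -0.1537 -0.1505]
lip 43 [0.0979 0.1053 0.1094]
```

```bash
cat >> h.py <<'E'
def rect(n,im,xy,z,half=.045,px=400):
    """ortho patch on plane z: up=+x world, left=+y world"""
    c=env.camera_model(n);K=c['camera_matrix'];T=np.linalg.inv(c['pose'])
    s=np.linspace(half,-half,px); X,Y=np.meshgrid(xy[0]+s,xy[1]+s,indexing='ij')
    p=np.stack([X,Y,np.full_like(X,z)],-1)@T[:3,:3].T+T[:3,3]
    q=p@K.T; return cv2.remap(im,(q[...,0]/q[...,2]).astype(np.float32),(q[...,1]/q[...,2]).astype(np.float32),cv2.INTER_CUBIC)
E
python3 - <<'E'
from h import *
R=[]
for n in('top','scene'):
    im=cv2.imread(f'pics/{n}0.png')
    a=rect(n,im,(.617,-.095),.086,px=300);b=rect(n,im,(.495,.394),.085,px=300)
    for q in(a,b):cv2.circle(q,(150,150),int(.029/.09*300),(0,255,0),1);cv2.drawMarker(q,(150,150),(0,255,0))
    R.append(np.hstack([a,b]))
cv2.imwrite('pics/rect0.png',np.vstack(R))
E
```

```text
(no output)
```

View pics/rect0.png

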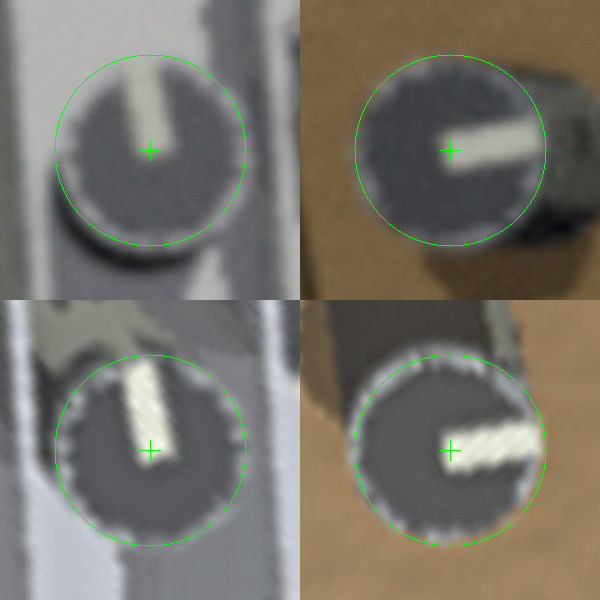

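The rectified crops put the old tin at about (0.617, −0.096). Its strip yaw is about 11° against a lane yaw of 4.2°, so the label needs about +83° to face the reader. I'll do that in two grip-and-turn steps inside the lane with the fingers within ±21° of the lane axis. The new tin is at (0.495, 0.394).

```bash
cat >> h.py <<'E'
def go(x,y,z,yaw):
    """print tool-frame shift and rz (deg) from now to TCP xyz with tool-y yaw (mod 180)"""
    s=env.observe();R=s['tool_rot'];sh=R.T@(np.array([x,y,z])-s['tool_pos'])
    yw=np.degrees(np.arctan2(R[1,1],R[0,1])); dy=(yaw-yw+90)%180-90
    print('shift',sh.round(4),'rz',round(-dy,2),'| yaw',yw.round(2),'tilt',np.round(R[:2,2],4),'pos',s['tool_pos'].round(4),'t',s['clock'],'F',s['force'].round(1),'w',s['width'].round(4),'g',round(s['gripper_force'],1),'q6',s['qpos'][5].round(2))
E
python3 -c "
from h import *
go(.617,-.096,.15,-17)"
```

```text
Traceback (most recent call last):
  File "h.py", line 37, in go
    print('shift',sh.round(4),'rz',round(-dy,2),'| yaw',yw.round(2),'tilt',np.round(R[:2,2],4),'pos',s['tool_pos'].round(4),'t',s['clock'],'F',s['force'].round(1),'w',s['width'].round(4),'g',round(s['gripper_force'],1),'q6',s['qpos'][5].round(2))
                                                                                                                                                                       ^^^^^^^^^^^^^^^^
AttributeError: 'float' object has no attribute 'round'
```

```bash
sed -i "s/s\['width'\].round(4)/round(s['width'],4)/" h.py
python3 -c "
from h import *
go(.617,-.096,.15,-17)"
```

```text
shift [ 0.5497 -0.3283  0.0644] rz -53.53 | yaw -70.53 tilt [-0.0004  0.0012] pos [ 0.2082 -0.5889  0.2139] t 0.1 F [-1.  -0.1  0.2] w 0.092 g 0.0 q6 -0.0
```

jog_arm([
  [[0.074, 0.55, -0.328, 0.03, 0, 0, -53.5], [0.074, 0.55, -0.328, 0.03, 0, 0, -53.5], [0.074, 0.55, -0.328, 0.03, 0, 0, -53.5], [0.074, 0.55, -0.328, 0.03, 0, 0, -53.5], [0.074, 0.55, -0.328, 0.03, 0, 0, -53.5], [0.074, 0.55, -0.328, 0.03, 0, 0, -53.5], [0.074, 0.55, -0.328, 0.03, 0, 0, -53.5], [0.074, 0.55, -0.328, 0.03, 0, 0, -53.5], [0.074, 0.55, -0.328, 0.03, 0, 0, -53.5], [0.074, 0.55, -0.328, 0.03, 0, 0, -53.5]],
])

```text
clock: 0.93
tool_pos: [0.4751, -0.2672, 0.1949]
tool_rot: [[0.293, 0.956, -0.0], [0.956, -0.293, 0.0], [0.0, -0.0, -1.0]]
force: [0.8, -1.6, -0.7]
width: 0.0742
gripper_force: 0.0
```

```bash
python3 -c "
from h import *
go(.617,-.096,.15,-17)"
```

```text
shift [0.2053 0.0856 0.0449] rz -0.01 | yaw -17.01 tilt [-0.0002  0.0001] pos [ 0.4751 -0.2672  0.1949] t 0.9333 F [ 0.8 -1.6 -0.7] w 0.0742 g 0.0 q6 -0.22
```

jog_arm([
  [[0.074, 0.205, 0.085, 0.045, 0, 0, 0], [0.074, 0.205, 0.085, 0.045, 0, 0, 0], [0.074, 0.205, 0.085, 0.045, 0, 0, 0], [0.074, 0.205, 0.085, 0.045, 0, 0, 0], [0.074, 0.205, 0.085, 0.045, 0, 0, 0], [0.074, 0.205, 0.085, 0.045, 0, 0, 0], [0.074, 0.205, 0.085, 0.045, 0, 0, 0], [0.074, 0.205, 0.085, 0.045, 0, 0, 0]],
])

```text
clock: 1.6
tool_pos: [0.6152, -0.0976, 0.1494]
tool_rot: [[0.291, 0.957, -0.002], [0.957, -0.291, -0.0], [-0.001, -0.002, -1.0]]
force: [-0.3, -0.2, 0.2]
width: 0.074
gripper_force: 0.0
```

```bash
python3 -c "
from h import *
go(.617,-.096,.043,-17)"
```

```text
shift [0.0021 0.0015 0.1064] rz 0.09 | yaw -16.91 tilt [-0.0017 -0.0002] pos [ 0.6152 -0.0976  0.1494] t 1.6 F [-0.3 -0.2  0.2] w 0.074 g 0.0 q6 0.14
```

jog_arm([
  [[0.074, 0.001, 0.001, 0.03, 0, 0, 0], [0.074, 0.001, 0.001, 0.06, 0, 0, 0], [0.074, 0.001, 0.001, 0.09, 0, 0, 0], [0.074, 0.001, 0.001, 0.106, 0, 0, 0], [0.074, 0.001, 0.001, 0.106, 0, 0, 0], [0.05, 0.001, 0.001, 0.106, 0, 0, 0], [0.05, 0.001, 0.001, 0.106, 0, 0, 0], [0.05, 0.001, 0.001, 0.106, 0, 0, 0], [0.05, 0.001, 0.001, 0.106, 0, 0, 0], [0.05, 0.001, 0.001, 0.106, 0, 0, 0]],
], squeeze=15)

```text
clock: 2.43
tool_pos: [0.6175, -0.0979, 0.0458]
tool_rot: [[0.293, 0.956, 0.002], [0.956, -0.293, -0.001], [-0.0, 0.002, -1.0]]
force: [-3.7, -2.7, 7.8]
width: 0.0579
gripper_force: 15.0
```

jog_arm([
  [[0.05, 0, 0, -0.005, 0, 0, 0], [0.05, 0, 0, -0.006, 0, 0, 0], [0.05, 0, 0, -0.006, 0, 0, -7], [0.05, 0, 0, -0.006, 0, 0, -14], [0.05, 0, 0, -0.006, 0, 0, -21], [0.05, 0, 0, -0.006, 0, 0, -28], [0.05, 0, 0, -0.006, 0, 0, -35], [0.05, 0, 0, -0.006, 0, 0, -42], [0.05, 0, 0, -0.006, 0, 0, -42], [0.05, 0, 0, -0.006, 0, 0, -42]],
])

```text
clock: 3.27
tool_pos: [0.617, -0.0972, 0.0502]
tool_rot: [[-0.419, 0.908, 0.0], [0.908, 0.419, 0.0], [-0.0, 0.0, -1.0]]
force: [-1.0, 0.3, -1.9]
width: 0.0575
gripper_force: 15.0
```

```bash
python3 -c "
from h import *
go(.617,-.096,.043,-17)"
```

```text
shift [0.0011 0.0005 0.0072] rz 41.75 | yaw 24.75 tilt [0.0003 0.    ] pos [ 0.617  -0.0972  0.0502] t 3.2667 F [-1.   0.3 -1.9] w 0.0575 g 15.0 q6 -0.59
```

jog_arm([
  [[0.05, 0, 0, 0.003, 0, 0, 0], [0.05, 0, 0, 0.005, 0, 0, 0], [0.05, 0, 0, 0.0065, 0, 0, 0], [0.05, 0, 0, 0.0065, 0, 0, 0], [0.074, 0, 0, 0.0065, 0, 0, 0], [0.074, 0, 0, 0.0065, 0, 0, 0], [0.074, 0, 0, 0.0065, 0, 0, 0], [0.074, 0, 0, 0.0065, 0, 0, 7], [0.074, 0, 0, 0.0065, 0, 0, 14], [0.074, 0, 0, 0.0065, 0, 0, 21]],
])

```text
clock: 4.1
tool_pos: [0.6169, -0.0973, 0.0433]
tool_rot: [[-0.062, 0.998, -0.0], [0.998, 0.062, 0.0], [0.0, -0.0, -1.0]]
force: [0.5, 0.3, -0.1]
width: 0.074
gripper_force: 0.0
```

jog_arm([
  [[0.074, 0, 0, 0, 0, 0, 7], [0.074, 0, 0, 0, 0, 0, 14], [0.074, 0, 0, 0, 0, 0, 21], [0.074, 0, 0, 0, 0, 0, 21], [0.05, 0, 0, 0, 0, 0, 21], [0.05, 0, 0, 0, 0, 0, 21], [0.05, 0, 0, 0, 0, 0, 21], [0.05, 0, 0, 0, 0, 0, 21], [0.05, 0, 0, 0, 0, 0, 21]],
])

```text
clock: 4.85
tool_pos: [0.6168, -0.0973, 0.0435]
tool_rot: [[0.292, 0.956, -0.0], [0.956, -0.292, 0.0], [-0.0, -0.0, -1.0]]
force: [0.3, -0.5, -0.9]
width: 0.0578
gripper_force: 15.0
```

```bash
python3 - <<'E'
from h import *
go(.617,-.096,.043,24.8)
im,d=grab('scene','scene1')
im2,d2=grab('top','top1')
a=rect('scene',im[:,:,::-1],(.617,-.098),.086,px=400,half=.06);b=rect('top',im2[:,:,::-1],(.617,-.098),.086,px=400,half=.06)
cv2.imwrite('pics/r1.png',np.hstack([a,b]))
E
```

```text
shift [ 0.0013 -0.0002  0.0005] rz -41.77 | yaw -16.97 tilt [-0.0002  0.    ] pos [ 0.6168 -0.0973  0.0435] t 4.85 F [ 0.3 -0.5 -0.9] w 0.0578 g 15.0 q6 0.14
```

View pics/r1.png

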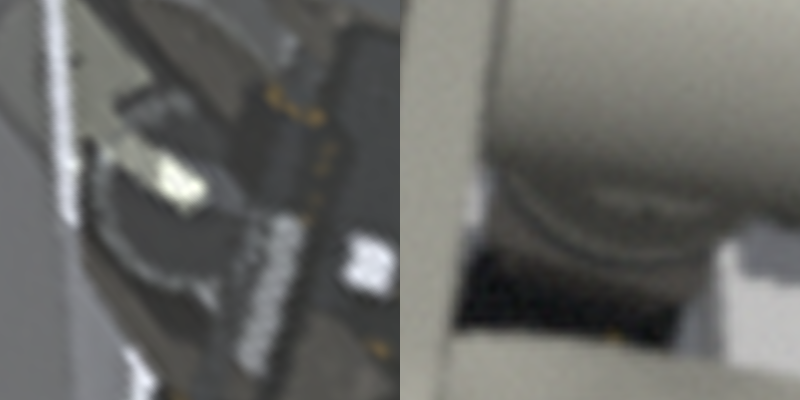

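jog_arm([
  [[0.05, 0, 0, -0.005, 0, 0, 0], [0.05, 0, 0, -0.006, 0, 0, 0], [0.05, 0, 0, -0.006, 0, 0, -7], [0.05, 0, 0, -0.006, 0, 0, -14], [0.05, -0.005, -0.013, -0.006, 0, 0, -21], [0.05, -0.015, -0.038, -0.006, 0, 0, -28], [0.05, -0.025, -0.063, -0.006, 0, 0, -35], [0.05, -0.035, -0.089, -0.006, 0, 0, -40], [0.05, -0.044, -0.114, -0.006, 0, 0, -40], [0.05, -0.049, -0.127, -0.006, 0, 0, -40]],
])

```text
clock: 5.78
tool_pos: [0.4775, -0.1068, 0.0494]
tool_rot: [[-0.391, 0.92, -0.003], [0.92, 0.391, 0.0], [0.001, -0.002, -1.0]]
force: [0.5, -0.3, -2.8]
width: 0.0579
gripper_force: 15.0
```

jog_arm([
  [[0.05, 0, 0, 0, 0, 0, 0], [0.05, 0, 0, 0, 0, 0, 0]],
])

```text
clock: 5.95
tool_pos: [0.4816, -0.1072, 0.0502]
tool_rot: [[-0.39, 0.921, 0.001], [0.921, 0.39, -0.0], [-0.001, 0.001, -1.0]]
force: [1.1, -0.5, -2.1]
width: 0.0579
gripper_force: 15.0
```

```bash
python3 - <<'E'
from h import *
go(.4813,-.1072,.0435,24.2)
E
```

```text
shift [ 0.0002 -0.0003  0.0067] rz -1.26 | yaw 22.94 tilt [ 0.0013 -0.0003] pos [ 0.4816 -0.1072  0.0502] t 5.95 F [ 1.1 -0.5 -2.1] w 0.0579 g 15.0 q6 -0.62
```

jog_arm([
  [[0.05, 0, 0, 0.003, 0, 0, 0], [0.05, 0, 0, 0.005, 0, 0, 0], [0.05, 0, 0, 0.0067, 0, 0, 0], [0.05, 0, 0, 0.0067, 0, 0, 0], [0.074, 0, 0, 0.0067, 0, 0, 0], [0.074, 0, 0, 0.0067, 0, 0, 0], [0.074, 0, 0, 0.0067, 0, 0, 0], [0.074, 0, 0, -0.03, 0, 0, 0], [0.074, 0, 0, -0.07, 0, 0, 0], [0.074, 0, 0, -0.11, 0, 0, 0]],
])

```text
clock: 6.78
tool_pos: [0.4802, -0.1068, 0.1602]
tool_rot: [[-0.39, 0.921, -0.003], [0.921, 0.39, 0.001], [0.002, -0.002, -1.0]]
force: [0.9, -0.5, 0.9]
width: 0.0737
gripper_force: 0.0
```

jog_arm([
  [[0.074, 0.24, 0.1, 0, 0, 0, 7], [0.074, 0.24, 0.1, 0, 0, 0, 14], [0.074, 0.24, 0.1, 0, 0, 0, 19], [0.074, 0.24, 0.1, 0, 0, 0, 19], [0.074, 0.24, 0.1, 0, 0, 0, 19], [0.074, 0.24, 0.1, 0, 0, 0, 19], [0.074, 0.24, 0.1, 0, 0, 0, 19]],
])

```text
clock: 7.37
tool_pos: [0.4793, 0.1566, 0.1597]
tool_rot: [[-0.07, 0.998, 0.0], [0.998, 0.07, 0.001], [0.001, 0.0, -1.0]]
force: [1.3, -0.1, -0.0]
width: 0.0742
gripper_force: 0.0
```

```bash
python3 - <<'E'
from h import *
go(.4813,-.1072,.15,4.2)
R=[]
for n in('scene','top'):
    im,d=grab(n,n+'2')
    q=rect(n,im[:,:,::-1],(.4815,-.107),.086,px=400,half=.045)
    cv2.circle(q,(200,200),int(.029/.09*400),(0,255,0),1);cv2.drawMarker(q,(200,200),(0,255,0)); R.append(q)
cv2.imwrite('pics/r2.png',np.hstack(R))
E
```

```text
shift [-0.2633 -0.0165  0.0094] rz -0.16 | yaw 4.04 tilt [0.0004 0.001 ] pos [0.4793 0.1566 0.1597] t 7.3667 F [ 1.3 -0.1 -0. ] w 0.0742 g 0.0 q6 0.24
```

View pics/r2.png

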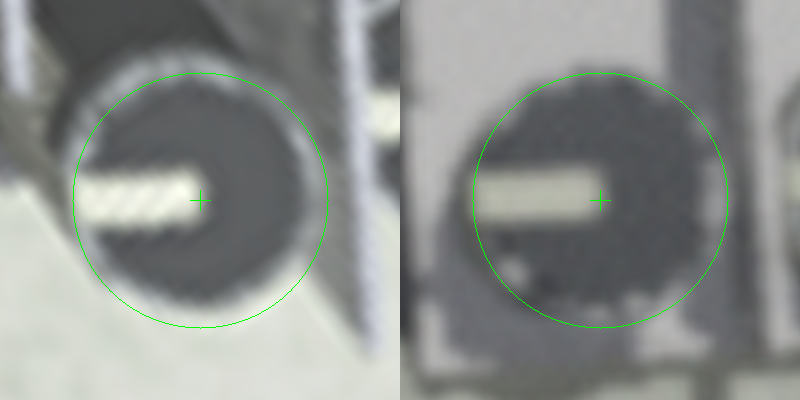

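The tin is now near (0.4815, −0.108). The strip points left to the reader, from (600,193) to (475,195) in the right half. I'll compute its angle by moments.

```bash
cat >> h.py <<'E'
def strip(tag,n,xy,z=.086):
    q=rect(n,cv2.imread(f'pics/{tag}.png'),xy,z,px=400).min(-1).astype(np.uint8)
    yy,xx=np.mgrid[:400,:400]; q[np.hypot(xx-200,yy-200)>.0235/.09*400]=0
    _,m=cv2.threshold(q,140 ,255,0); k,l,st,_=cv2.connectedComponentsWithStats(m); i=1+st[1:,4].argmax()
    c=max(cv2.findContours((l==i).astype(np.uint8),0,1)[0],key=len)
    (cx,cy),(w,h),a=cv2.minAreaRect(c); v,u=np.nonzero(l==i); C=np.cov(u,v); ev=np.linalg.eigh(C)[1][:,1]
    print(n,'moment yaw',np.degrees(np.arctan2(-ev[0],-ev[1]))%180,'rect',np.array([w,h])*.09/400,a,'area',st[i,4])
E
python3 -c "
from h import *
strip('scene2','scene',(.4815,-.108));strip('top2','top',(.4815,-.108))"
```

```text
scene moment yaw 94.8976783666115 rect [0.01259307 0.02345589] 85.85537719726562 area 5278
top moment yaw 94.21465554986635 rect [0.00994041 0.02222922] 87.43623352050781 area 3982
```

The strip yaw is 94.2–94.9° against a target of 94.2°, so it is square to the reader. I'll regrasp along the lane and slide it to the stop.

jog_arm([
  [[0.076, -0.264, -0.016, 0, 0, 0, 0], [0.076, -0.264, -0.016, 0, 0, 0, 0], [0.076, -0.264, -0.016, 0, 0, 0, 0], [0.076, -0.264, -0.016, 0, 0, 0, 0], [0.076, -0.264, -0.016, 0, 0, 0, 0], [0.076, -0.264, -0.016, 0, 0, 0, 0], [0.076, -0.264, -0.016, 0, 0, 0, 0], [0.076, -0.264, -0.016, 0, 0, 0, 0], [0.076, -0.264, -0.016, 0, 0, 0, 0], [0.076, -0.264, -0.016, 0, 0, 0, 0]],
])

```text
clock: 8.3
tool_pos: [0.4814, -0.1111, 0.1594]
tool_rot: [[-0.069, 0.998, -0.001], [0.998, 0.069, 0.0], [0.0, -0.001, -1.0]]
force: [0.1, -0.0, 0.5]
width: 0.0759
gripper_force: 0.0
```

```bash
python3 - <<'E'
from h import *
go(.4813,-.1072,.0435,4.2)
E
```

```text
shift [0.0038 0.0002 0.1159] rz -0.26 | yaw 3.94 tilt [-0.0006  0.0004] pos [ 0.4814 -0.1111  0.1594] t 8.3 F [ 0.1 -0.   0.5] w 0.0759 g 0.0 q6 -0.3
```

jog_arm([
  [[0.076, 0.004, 0, 0.03, 0, 0, 0], [0.076, 0.004, 0, 0.06, 0, 0, 0], [0.076, 0.004, 0, 0.09, 0, 0, 0], [0.076, 0.004, 0, 0.115, 0, 0, 0], [0.076, 0.004, 0, 0.115, 0, 0, 0], [0.05, 0.004, 0, 0.115, 0, 0, 0], [0.05, 0.004, 0, 0.115, 0, 0, 0], [0.05, 0.004, 0, 0.115, 0, 0, 0], [0.05, 0.004, 0, 0.115, 0, 0, 0], [0.05, 0.004, 0, 0.115, 0, 0, 0]],
])

```text
clock: 9.13
tool_pos: [0.4827, -0.1074, 0.0462]
tool_rot: [[-0.069, 0.998, 0.003], [0.998, 0.069, -0.0], [-0.0, 0.003, -1.0]]
force: [-0.0, 2.6, 8.0]
width: 0.058
gripper_force: 15.0
```

jog_arm([
  [[0.05, 0, -0.001, 0, 0, 0, 0], [0.05, 0, -0.002, 0, 0, 0, 0], [0.05, 0, -0.003, 0, 0, 0, 0], [0.05, 0, -0.003, 0, 0, 0, 0]],
])

```text
clock: 9.47
tool_pos: [0.4813, -0.1082, 0.0463]
tool_rot: [[-0.069, 0.998, 0.006], [0.998, 0.069, -0.001], [-0.001, 0.006, -1.0]]
force: [4.4, 2.2, 6.1]
width: 0.0574
gripper_force: 15.0
```

jog_arm([
  [[0.05, 0, -0.001, 0, 0, 0, 0], [0.05, 0, -0.0015, 0, 0, 0, 0], [0.05, 0, -0.0015, 0, 0, 0, 0]],
])

```text
clock: 9.72
tool_pos: [0.48, -0.1084, 0.0463]
tool_rot: [[-0.069, 0.998, 0.006], [0.998, 0.069, -0.001], [-0.002, 0.006, -1.0]]
force: [4.4, 1.1, 5.4]
width: 0.0579
gripper_force: 15.0
```

jog_arm([
  [[0.05, 0, 0, -0.001, 0, 0, 0], [0.05, 0, 0, -0.002, 0, 0, 0], [0.05, 0, -0.001, -0.002, 0, 0, 0], [0.05, 0, -0.002, -0.002, 0, 0, 0], [0.05, 0, -0.002, -0.002, 0, 0, 0]],
])

```text
clock: 10.13
tool_pos: [0.4763, -0.108, 0.047]
tool_rot: [[-0.069, 0.998, 0.003], [0.998, 0.069, -0.0], [-0.0, 0.003, -1.0]]
force: [5.6, 1.8, -1.1]
width: 0.0578
gripper_force: 15.0
```

jog_arm([
  [[0.05, 0, -0.001, 0, 0, 0, 0], [0.05, 0, -0.002, 0, 0, 0, 0], [0.05, 0, -0.002, 0, 0, 0, 0]],
])

```text
clock: 10.38
tool_pos: [0.476, -0.1083, 0.0474]
tool_rot: [[-0.068, 0.998, 0.006], [0.998, 0.068, -0.0], [-0.001, 0.006, -1.0]]
force: [8.7, 3.0, -3.0]
width: 0.0576
gripper_force: 15.0
```

jog_arm([
  [[0.05, 0, 0.001, 0.001, 0, 0, 0], [0.05, 0, 0.001, 0.0015, 0, 0, 0], [0.05, 0, 0.001, 0.0015, 0, 0, 0]],
])

```text
clock: 10.63
tool_pos: [0.4763, -0.1083, 0.0463]
tool_rot: [[-0.069, 0.998, 0.004], [0.998, 0.069, -0.001], [-0.001, 0.004, -1.0]]
force: [4.4, 2.6, 9.4]
width: 0.0576
gripper_force: 15.0
```

jog_arm([
  [[0.064, 0, 0, 0, 0, 0, 0], [0.07, 0, 0, 0, 0, 0, 0], [0.076, 0, 0, 0, 0, 0, 0], [0.076, 0, 0, 0, 0, 0, 0], [0.076, 0, 0, -0.03, 0, 0, 0], [0.076, 0, 0, -0.07, 0, 0, 0], [0.076, 0, 0, -0.11, 0, 0, 0], [0.076, 0, 0, -0.13, 0, 0, 0]],
])

```text
clock: 11.3
tool_pos: [0.4751, -0.1084, 0.1788]
tool_rot: [[-0.069, 0.998, 0.003], [0.998, 0.069, -0.001], [-0.001, 0.003, -1.0]]
force: [0.7, 0.5, 0.1]
width: 0.0761
gripper_force: 0.0
```

```bash
python3 - <<'E'
from h import *
go(.495,.394,.18,0)
E
```

```text
shift [ 0.4998  0.0546 -0.0015] rz 3.97 | yaw 3.97 tilt [ 0.0032 -0.0008] pos [ 0.4751 -0.1084  0.1788] t 11.3 F [0.7 0.5 0.1] w 0.0761 g 0.0 q6 -0.3
```

jog_arm([
  [[0.08, 0.5, 0.054, 0, 0, 0, 0], [0.08, 0.5, 0.054, 0, 0, 0, 0], [0.08, 0.5, 0.054, 0, 0, 0, 0], [0.08, 0.5, 0.054, 0, 0, 0, 0], [0.08, 0.5, 0.054, 0, 0, 0, 0], [0.08, 0.5, 0.054, 0, 0, 0, 0], [0.08, 0.5, 0.054, 0, 0, 0, 0], [0.08, 0.5, 0.054, 0, 0, 0, 0], [0.08, 0.5, 0.054, 0, 0, 0, 0], [0.08, 0.5, 0.054, 0, 0, 0, 0]],
])

```text
clock: 12.13
tool_pos: [0.4892, 0.3102, 0.1748]
tool_rot: [[-0.069, 0.998, -0.001], [0.998, 0.069, -0.001], [-0.001, -0.001, -1.0]]
force: [1.1, -0.5, -0.1]
width: 0.0798
gripper_force: 0.0
```

jog_arm([
  [[0.08, 0, 0, 0, 0, 0, 0]],
])

```text
clock: 12.22
tool_pos: [0.49, 0.3147, 0.175]
tool_rot: [[-0.073, 0.997, 0.001], [0.997, 0.073, 0.003], [0.003, 0.001, -1.0]]
force: [-0.7, -0.0, 0.6]
width: 0.08
gripper_force: 0.0
```

```bash
python3 - <<'E'
from h import *
go(.495,.394,.044,4.2)
grab('top','top3'); strip('top3','top',(.476,-.108))
E
```

```text
shift [0.0784 0.0106 0.1312] rz -0.04 | yaw 4.16 tilt [0.0009 0.0027] pos [0.49   0.3147 0.175 ] t 12.2167 F [-0.7 -0.   0.6] w 0.08 g 0.0 q6 0.49
top moment yaw 94.65758435151267 rect [0.00993713 0.02326031] 86.36705780029297 area 4271
```

jog_arm([
  [[0.08, 0.078, 0.01, 0, 0, 0, 0], [0.08, 0.078, 0.01, 0, 0, 0, 0], [0.08, 0.078, 0.01, 0, 0, 0, 0], [0.08, 0.078, 0.01, 0.03, 0, 0, 0], [0.08, 0.078, 0.01, 0.06, 0, 0, 0], [0.08, 0.078, 0.01, 0.09, 0, 0, 0], [0.08, 0.078, 0.01, 0.115, 0, 0, 0], [0.08, 0.078, 0.01, 0.129, 0, 0, 0], [0.08, 0.078, 0.01, 0.129, 0, 0, 0], [0.08, 0.078, 0.01, 0.129, 0, 0, 0]],
])

```text
clock: 13.1
tool_pos: [0.4941, 0.3853, 0.0455]
tool_rot: [[-0.068, 0.998, -0.002], [0.998, 0.068, -0.002], [-0.002, -0.002, -1.0]]
force: [-0.5, 0.4, 0.4]
width: 0.0798
gripper_force: 0.0
```

jog_arm([
  [[0.05, 0, 0, 0, 0, 0, 0], [0.05, 0, 0, 0, 0, 0, 0], [0.05, 0, 0, 0, 0, 0, 0], [0.05, 0, 0, 0, 0, 0, 0], [0.05, 0, 0, 0, 0, 0, 0]],
])

```text
clock: 13.52
tool_pos: [0.495, 0.3872, 0.0473]
tool_rot: [[-0.069, 0.998, 0.001], [0.998, 0.069, 0.001], [0.001, 0.001, -1.0]]
force: [-0.8, -0.8, 6.3]
width: 0.0576
gripper_force: 15.0
```

jog_arm([
  [[0.05, 0, 0, -0.015, 0, 0, 0], [0.05, 0, 0, -0.045, 0, 0, 0], [0.05, 0, 0, -0.085, 0, 0, 0], [0.05, 0, 0, -0.125, 0, 0, 0], [0.05, 0, 0, -0.14, 0, 0, 0], [0.05, 0, 0, -0.14, 0, 0, 0]],
])

```text
clock: 14.02
tool_pos: [0.4966, 0.3885, 0.1911]
tool_rot: [[-0.069, 0.998, 0.006], [0.998, 0.069, 0.005], [0.004, 0.007, -1.0]]
force: [0.1, 0.1, -2.2]
width: 0.0577
gripper_force: 15.0
```

```bash
python3 - <<'E'
from h import *
# lane X of new tin centre: old at -.124 -> behind by 58+28
X=-.124+.058+.030
go(.6+X*.9973,-.0985+X*.0732,.187,4.2)
E
```

```text
shift [-0.4932  0.0333  0.0021] rz -0.22 | yaw 3.98 tilt [0.0063 0.0048] pos [0.4966 0.3885 0.1911] t 14.0167 F [ 0.1  0.1 -2.2] w 0.0577 g 15.0 q6 0.59
```

jog_arm([
  [[0.05, -0.5, 0.033, 0, 0, 0, 0], [0.05, -0.5, 0.033, 0, 0, 0, 0], [0.05, -0.5, 0.033, 0, 0, 0, 0], [0.05, -0.5, 0.033, 0, 0, 0, 0], [0.05, -0.5, 0.033, 0, 0, 0, 0], [0.05, -0.5, 0.033, 0, 0, 0, 0], [0.05, -0.5, 0.033, 0, 0, 0, 0], [0.05, -0.5, 0.033, 0, 0, 0, 0], [0.05, -0.5, 0.033, 0, 0, 0, 0], [0.05, -0.5, 0.033, 0, 0, 0, 0]],
])

```text
clock: 14.85
tool_pos: [0.5494, -0.028, 0.1843]
tool_rot: [[-0.069, 0.998, -0.002], [0.998, 0.069, 0.0], [0.0, -0.002, -1.0]]
force: [1.2, 0.2, -2.2]
width: 0.0579
gripper_force: 15.0
```

jog_arm([
  [[0.05, -0.075, 0.004, 0, 0, 0, 0], [0.05, -0.075, 0.004, 0, 0, 0, 0], [0.05, -0.075, 0.004, 0, 0, 0, 0], [0.05, -0.075, 0.004, 0, 0, 0, 0], [0.05, -0.075, 0.004, 0, 0, 0, 0]],
])

```text
clock: 15.27
tool_pos: [0.5588, -0.1002, 0.1846]
tool_rot: [[-0.068, 0.998, -0.003], [0.998, 0.068, 0.001], [0.001, -0.002, -1.0]]
force: [0.1, 1.0, -3.4]
width: 0.0576
gripper_force: 15.0
```

```bash
python3 - <<'E'
from h import *
X=-.034
x,y=.6+X*.9973,-.0985+X*.0732
go(x,y,.1,4.2)
s=env.observe();p=s['tool_pos']; print(x,y)
im,d=grab('scene','scene4'); z=p[2]-.0455+.085
q=rect('scene',im[:,:,::-1],p[:2],z,px=600,half=.06)
cv2.circle(q,(300,300),int(.029/.12*600),(0,255,0),1); cv2.imwrite('pics/r4.png',q); print(z)
E
```

```text
shift [-0.0013  0.0075  0.0845] rz -0.28 | yaw 3.92 tilt [-0.0025  0.0008] pos [ 0.5588 -0.1002  0.1846] t 15.2667 F [ 0.1  1.  -3.4] w 0.0576 g 15.0 q6 -0.25
0.5660917999999999 -0.1009888
0.22406244905286005
```

View pics/r4.png

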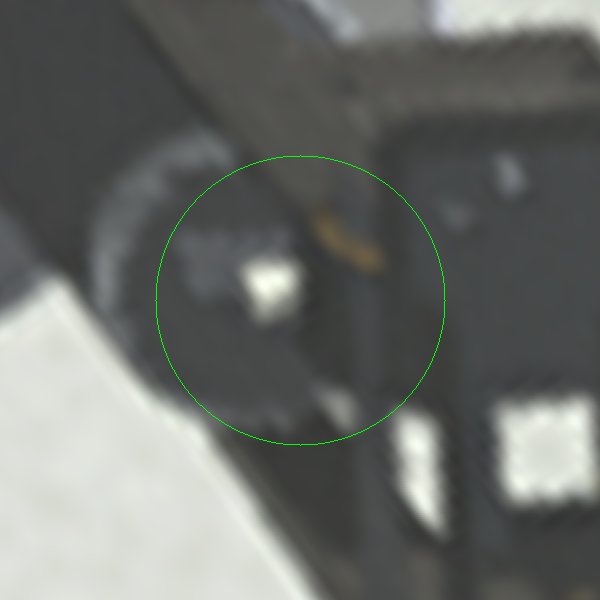

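The tin hangs about 7 mm towards the reader from the tool axis: its rim spans rows 130–430 and its left edge is at column 95. I'll shift the tool −8 mm across the lane to centre it, then lower with force checks.

jog_arm([
  [[0.05, -0.004, 0.004, 0, 0, 0, 0], [0.05, -0.008, 0.008, 0, 0, 0, 0], [0.05, -0.008, 0.008, 0, 0, 0, 0], [0.05, -0.008, 0.008, 0.03, 0, 0, 0], [0.05, -0.008, 0.008, 0.05, 0, 0, 0], [0.05, -0.008, 0.008, 0.062, 0, 0, 0], [0.05, -0.008, 0.008, 0.07, 0, 0, 0], [0.05, -0.008, 0.008, 0.07, 0, 0, 0]],
])

```text
clock: 15.98
tool_pos: [0.5677, -0.1076, 0.1147]
tool_rot: [[-0.07, 0.998, -0.002], [0.998, 0.07, 0.0], [0.001, -0.002, -1.0]]
force: [-1.1, -0.1, -2.4]
width: 0.0577
gripper_force: 15.0
```

```bash
python3 - <<'E'
from h import *
go(.566,-.108,.05,4.2)
E
```

```text
shift [-0.0003 -0.0016  0.0647] rz -0.21 | yaw 3.99 tilt [-0.0023  0.0004] pos [ 0.5677 -0.1076  0.1147] t 15.9833 F [-1.1 -0.1 -2.4] w 0.0577 g 15.0 q6 -0.26
```

jog_arm([
  [[0.05, 0, 0, 0.015, 0, 0, 0], [0.05, 0, 0, 0.03, 0, 0, 0], [0.05, 0, 0, 0.045, 0, 0, 0], [0.05, 0, 0, 0.058, 0, 0, 0], [0.05, 0, 0, 0.063, 0, 0, 0], [0.05, 0, 0, 0.063, 0, 0, 0], [0.05, 0, 0, 0.063, 0, 0, 0]],
])

```text
clock: 16.57
tool_pos: [0.5691, -0.1081, 0.0539]
tool_rot: [[-0.069, 0.998, 0.001], [0.998, 0.069, -0.0], [-0.0, 0.001, -1.0]]
force: [-0.0, 0.5, -3.3]
width: 0.0577
gripper_force: 15.0
```

jog_arm([
  [[0.05, 0, 0, 0.001, 0, 0, 0], [0.05, 0, 0, 0.002, 0, 0, 0], [0.05, 0, 0, 0.002, 0, 0, 0], [0.05, 0, 0, 0.002, 0, 0, 0]],
])

```text
clock: 16.9
tool_pos: [0.5687, -0.108, 0.0516]
tool_rot: [[-0.069, 0.998, 0.001], [0.998, 0.069, -0.0], [-0.0, 0.001, -1.0]]
force: [-0.3, 0.4, -2.4]
width: 0.0579
gripper_force: 15.0
```

jog_arm([
  [[0.05, 0, 0, 0.001, 0, 0, 0], [0.05, 0, 0, 0.0025, 0, 0, 0], [0.05, 0, 0, 0.0025, 0, 0, 0], [0.05, 0, 0, 0.0025, 0, 0, 0]],
])

```text
clock: 17.23
tool_pos: [0.5685, -0.108, 0.0485]
tool_rot: [[-0.069, 0.998, 0.0], [0.998, 0.069, 0.0], [0.0, 0.0, -1.0]]
force: [-0.7, -0.2, -3.1]
width: 0.0576
gripper_force: 15.0
```

jog_arm([
  [[0.05, 0, 0, 0.001, 0, 0, 0], [0.05, 0, 0, 0.0015, 0, 0, 0], [0.05, 0, 0, 0.0015, 0, 0, 0], [0.05, 0, 0, 0.0015, 0, 0, 0]],
])

```text
clock: 17.57
tool_pos: [0.5685, -0.1078, 0.0483]
tool_rot: [[-0.069, 0.998, 0.0], [0.998, 0.069, 0.0], [0.0, 0.0, -1.0]]
force: [-4.1, 2.9, 12.8]
width: 0.0578
gripper_force: 15.0
```

jog_arm([
  [[0.062, 0, 0, -0.0015, 0, 0, 0], [0.068, 0, 0, -0.0015, 0, 0, 0], [0.068, 0, 0, -0.0015, 0, 0, 0], [0.068, 0, 0, -0.0015, 0, 0, 0], [0.068, 0, 0, -0.03, 0, 0, 0], [0.068, 0, 0, -0.065, 0, 0, 0], [0.068, 0, 0, -0.075, 0, 0, 0], [0.03, 0.007, 0.03, -0.075, 0, 0, 0], [0.0, 0.007, 0.06, -0.075, 0, 0, 0], [0.0, 0.007, 0.063, -0.075, 0, 0, 0]],
])

```text
clock: 18.4
tool_pos: [0.6355, -0.0963, 0.1228]
tool_rot: [[-0.07, 0.998, 0.005], [0.998, 0.07, -0.0], [-0.001, 0.005, -1.0]]
force: [-1.1, -0.3, -0.2]
width: 0.0502
gripper_force: 0.0
```

jog_arm([
  [[0.0, 0, 0, 0, 0, 0, 0], [0.0, 0, 0, 0, 0, 0, 0], [0.0, 0, 0, 0, 0, 0, 0]],
])

```text
clock: 18.65
tool_pos: [0.6292, -0.0967, 0.1213]
tool_rot: [[-0.069, 0.998, -0.002], [0.998, 0.069, 0.0], [0.0, -0.002, -1.0]]
force: [-0.3, -0.5, -0.6]
width: 0.0302
gripper_force: 0.0
```

```bash
python3 - <<'E'
from h import *
X=.03
go(.6+X*.9973,-.0985+X*.0732,.025,4.2)
im,d=grab('scene','scene5'); grab('top','top5')
cv2.imwrite('pics/c5.png',cv2.resize(im[180:300,220:380,::-1],None,fx=5,fy=5,interpolation=cv2.INTER_CUBIC))
strip('scene5','scene',(.476,-.108))
E
```

```text
shift [0.0003 0.0009 0.0963] rz -0.24 | yaw 3.96 tilt [-0.002   0.0002] pos [ 0.6292 -0.0967  0.1213] t 18.65 F [-0.3 -0.5 -0.6] w 0.0302 g 0.0 q6 -0.22
scene moment yaw 93.54987712861427 rect [0.0068376  0.02123695] 88.05851745605469 area 2279
```

View pics/c5.png

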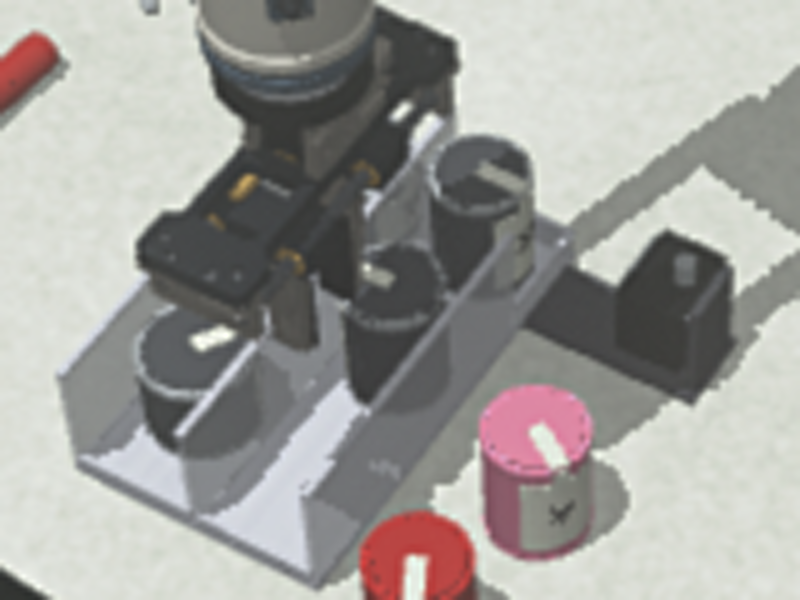

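The new tin stands upright in the lane at (395,320) in the crop, behind the old tin at (485,215), whose label faces the reader. The fingers are behind the new tin. I'll close them, lower and push gently.

jog_arm([
  [[0.0, 0, 0.002, 0, 0, 0, 0], [0.0, 0, 0.002, 0, 0, 0, 0], [0.0, 0, 0.002, 0, 0, 0, 0], [0.0, 0, 0.002, 0, 0, 0, 0], [0.0, 0, 0.002, 0, 0, 0, 0], [0.0, 0, 0.002, 0.03, 0, 0, 0], [0.0, 0, 0.002, 0.06, 0, 0, 0], [0.0, 0, 0.002, 0.085, 0, 0, 0], [0.0, 0, 0.002, 0.094, 0, 0, 0], [0.0, 0, 0.002, 0.094, 0, 0, 0]],
])

```text
clock: 19.58
tool_pos: [0.631, -0.0962, 0.0258]
tool_rot: [[-0.069, 0.998, -0.004], [0.998, 0.069, 0.001], [0.001, -0.004, -1.0]]
force: [0.3, 0.4, -0.4]
width: 0.0008
gripper_force: 0.0
```

```bash
python3 - <<'E'
from h import *
X=-.012
go(.6+X*.9973,-.0985+X*.0732,.027,4.2)
E
```

```text
shift [-0.0002 -0.043  -0.0011] rz -0.23 | yaw 3.97 tilt [-0.0043  0.0007] pos [ 0.631  -0.0962  0.0258] t 19.5833 F [ 0.3  0.4 -0.4] w 0.0008 g 0.0 q6 -0.22
```

jog_arm([
  [[0.0, 0, -0.006, 0, 0, 0, 0], [0.0, 0, -0.011, 0, 0, 0, 0], [0.0, 0, -0.015, 0, 0, 0, 0], [0.0, 0, -0.019, 0, 0, 0, 0], [0.0, 0, -0.023, 0, 0, 0, 0], [0.0, 0, -0.027, 0, 0, 0, 0], [0.0, 0, -0.031, 0, 0, 0, 0], [0.0, 0, -0.035, 0, 0, 0, 0], [0.0, 0, -0.037, 0, 0, 0, 0], [0.0, 0, -0.037, 0, 0, 0, 0]],
])

```text
clock: 20.42
tool_pos: [0.5974, -0.0993, 0.0293]
tool_rot: [[-0.069, 0.998, 0.004], [0.998, 0.069, -0.0], [-0.001, 0.004, -1.0]]
force: [4.4, 0.4, 5.6]
width: 0.0005
gripper_force: 2.4
```

jog_arm([
  [[0.0, 0, -0.002, 0, 0, 0, 0], [0.0, 0, -0.004, 0, 0, 0, 0], [0.0, 0, -0.006, 0, 0, 0, 0], [0.0, 0, -0.006, 0, 0, 0, 0]],
])

```text
clock: 20.75
tool_pos: [0.5915, -0.0998, 0.0293]
tool_rot: [[-0.069, 0.998, 0.004], [0.998, 0.069, -0.001], [-0.001, 0.004, -1.0]]
force: [5.6, -0.1, 5.2]
width: 0.0006
gripper_force: 2.6
```

```bash
python3 - <<'E'
from h import *
im,d=grab('scene','scene6'); w=cloud('scene',d).reshape(-1,3)
for nm,c in(('old',(.476,-.1075)),('new',(.544,-.1025))):
    m=(np.hypot(w[:,0]-c[0],w[:,1]-c[1])<.024)&(w[:,2]>.075)&(w[:,2]<.1); p=w[m]
    f=np.linalg.lstsq(np.c_[p[:,:2]-c,np.ones(len(p))],p[:,2],rcond=None)[0]; print(nm,m.sum(),f.round(4))
cv2.imwrite('pics/c6.png',cv2.resize(im[180:300,220:380,::-1],None,fx=5,fy=5,interpolation=cv2.INTER_CUBIC))
E
```

```text
old 67 [-0.0456  0.0119  0.0846]
new 38 [0.0353 0.0047 0.0863]
```

View pics/c6.png

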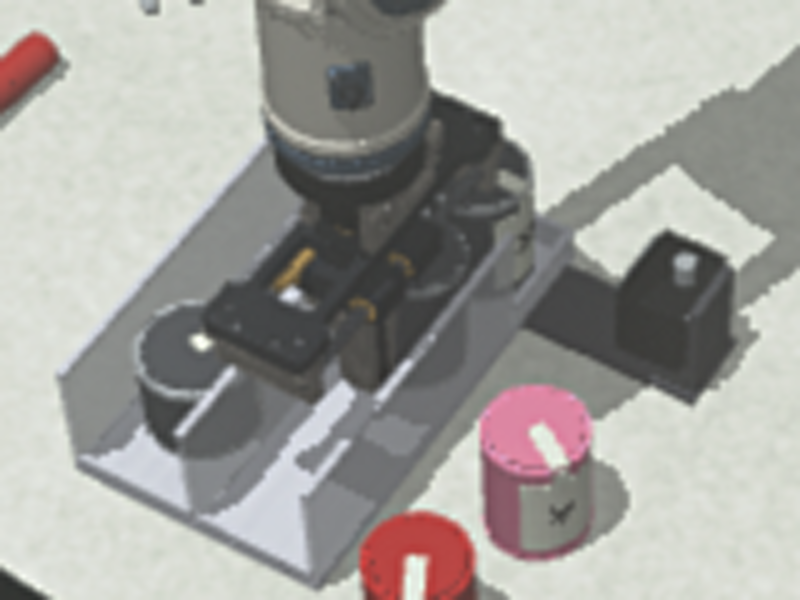

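jog_arm([
  [[0.0, 0, -0.002, 0, 0, 0, 0], [0.0, 0, -0.004, 0, 0, 0, 0], [0.0, 0, -0.005, 0, 0, 0, 0], [0.0, 0, -0.005, 0, 0, 0, 0]],
])

```text
clock: 21.13
tool_pos: [0.5866, -0.1001, 0.0292]
tool_rot: [[-0.069, 0.998, 0.004], [0.998, 0.069, -0.001], [-0.001, 0.004, -1.0]]
force: [5.2, 0.0, 5.9]
width: 0.0004
gripper_force: 2.7
```

jog_arm([
  [[0.0, 0, -0.002, 0, 0, 0, 0], [0.0, 0, -0.003, 0, 0, 0, 0], [0.0, 0, -0.003, 0, 0, 0, 0]],
])

```text
clock: 21.38
tool_pos: [0.5837, -0.1003, 0.0292]
tool_rot: [[-0.069, 0.998, 0.004], [0.998, 0.069, -0.001], [-0.001, 0.004, -1.0]]
force: [5.6, 0.7, 5.7]
width: 0.0003
gripper_force: 2.7
```

jog_arm([
  [[0.0, 0, -0.001, 0, 0, 0, 0], [0.0, 0, -0.002, 0, 0, 0, 0], [0.0, 0, -0.002, 0, 0, 0, 0]],
])

```text
clock: 21.63
tool_pos: [0.5818, -0.1004, 0.0293]
tool_rot: [[-0.069, 0.998, 0.004], [0.998, 0.069, -0.001], [-0.001, 0.004, -1.0]]
force: [4.6, -0.0, 4.7]
width: 0.0004
gripper_force: 2.8
```

jog_arm([
  [[0.0, 0, -0.001, 0, 0, 0, 0], [0.0, 0, -0.002, 0, 0, 0, 0], [0.0, 0, -0.002, 0, 0, 0, 0]],
])

```text
clock: 21.88
tool_pos: [0.5783, -0.1004, 0.0283]
tool_rot: [[-0.069, 0.998, 0.001], [0.998, 0.069, -0.0], [-0.0, 0.001, -1.0]]
force: [5.3, 0.1, 0.1]
width: 0.0006
gripper_force: 2.3
```

jog_arm([
  [[0.0, 0, -0.001, 0, 0, 0, 0], [0.0, 0, -0.002, 0, 0, 0, 0], [0.0, 0, -0.002, 0, 0, 0, 0]],
])

```text
clock: 22.13
tool_pos: [0.578, -0.1006, 0.0289]
tool_rot: [[-0.069, 0.998, 0.004], [0.998, 0.069, -0.0], [-0.001, 0.004, -1.0]]
force: [7.8, 0.6, 2.4]
width: 0.0006
gripper_force: 4.1
```

jog_arm([
  [[0.0, 0, -0.001, 0, 0, 0, 0], [0.0, 0, -0.0015, 0, 0, 0, 0], [0.0, 0, -0.0015, 0, 0, 0, 0]],
])

```text
clock: 22.38
tool_pos: [0.5777, -0.1009, 0.0294]
tool_rot: [[-0.069, 0.998, 0.006], [0.998, 0.069, -0.001], [-0.001, 0.006, -1.0]]
force: [10.5, 0.9, 3.3]
width: 0.0007
gripper_force: 5.5
```

jog_arm([
  [[0.0, 0, 0.002, 0, 0, 0, 0], [0.0, 0, 0.004, 0, 0, 0, 0], [0.0, 0, 0.008, 0, 0, 0, 0], [0.0, 0, 0.018, 0, 0, 0, 0], [0.0, 0, 0.02, -0.03, 0, 0, 0], [0.0, 0, 0.02, -0.07, 0, 0, 0], [0.0, 0, 0.02, -0.11, 0, 0, 0], [0.0, 0, 0.02, -0.13, 0, 0, 0]],
])

```text
clock: 23.05
tool_pos: [0.596, -0.0993, 0.1622]
tool_rot: [[-0.069, 0.998, 0.003], [0.998, 0.069, -0.001], [-0.001, 0.003, -1.0]]
force: [1.2, -0.6, -0.1]
width: 0.0005
gripper_force: 0.0
```

jog_arm([
  [[0.0, 0.25, 0.02, 0, 0, 0, 0], [0.0, 0.25, 0.02, 0, 0, 0, 0], [0.0, 0.25, 0.02, 0, 0, 0, 0], [0.0, 0.25, 0.02, 0, 0, 0, 0], [0.0, 0.25, 0.02, 0, 0, 0, 0], [0.0, 0.25, 0.02, 0, 0, 0, 0], [0.0, 0.25, 0.02, 0, 0, 0, 0], [0.0, 0.25, 0.02, 0, 0, 0, 0]],
])

```text
clock: 23.72
tool_pos: [0.5965, 0.1537, 0.1576]
tool_rot: [[-0.073, 0.997, -0.001], [0.997, 0.073, -0.0], [-0.0, -0.001, -1.0]]
force: [-0.3, -0.6, 0.1]
width: 0.0004
gripper_force: 0.0
```

```bash
python3 - <<'E'
from h import *
R=[]
for n in('scene','top'):
    im,d=grab(n,n+'7'); strip(n+'7',n,(.476,-.108))
    q=rect(n,im[:,:,::-1],(.505,-.105),.086,px=400,half=.08)
    for X in(-.124,-.066): 
        c=(.6+X*.9973,-.0985+X*.0732); cv2.circle(q,(int(200-(c[1]+.105)*2500),int(200-(c[0]-.505)*2500)),72,(0,255,0),1)
    R.append(q)
cv2.imwrite('pics/r7.png',np.hstack(R))
E
```

```text
scene moment yaw 94.72943225905193 rect [0.01289329 0.02417926] 86.77547454833984 area 5514
top moment yaw 94.07518607419664 rect [0.00991015 0.02320965] 87.1844482421875 area 4264
```

View pics/r7.png

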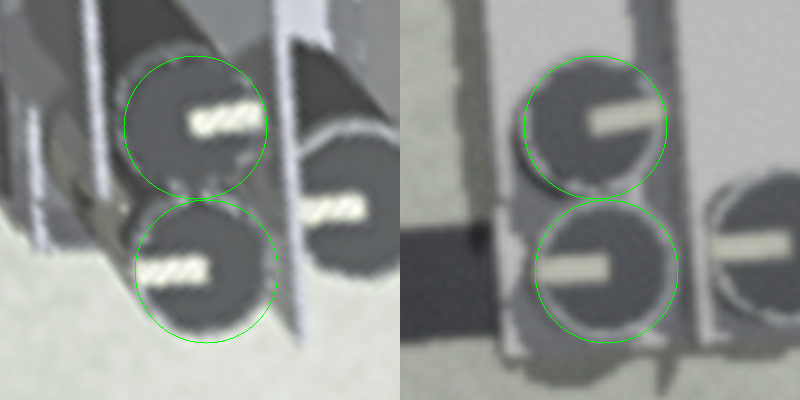

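Both tins stand upright and touch at about row 199, with the old tin against the stop and its strip at 94.4° (target 94.2°). I'll hand in.

```bash
python3 -c "
from workcell import env
print(env.sign_off())"
```

```text
the job is handed in; nothing more can be done
None
```

The grease lane is restocked and the job handed in at about 24 s: the old tin stands at the front stop with its label within about 1° of square to the reader, and the new tin stands behind it, touching.

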